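# Set the microscope carriage's outrigger jack

## Task

Steady the microscope carriage: lay the loose bearing plate flat on the bench with its square pad centred under the jack's foot and let it go, then crank the jack clockwise (seen from above) until the foot bears firmly on the plate, which you feel as a clear rise in the crank's load. Stop there, without forcing the jack, let go of the crank so that the jack stays set, and leave the spare eyepiece, oil bottle and petri dish where they are.

Things in the scene. Friction and masses are not known exactly. Their poses are not given: they have to be found in the camera images.
- carriage: Fixed microscope carriage with an outrigger beam ending in an upright jack. Origin on the bench (z = 0) exactly under the jack's axis; +y points along the beam to the carriage and tall microscope, which begin 180 mm away. Beam 36 mm wide, from 85 to 115 mm up. Jack: tube 36 mm across (underside 68 mm up) in a 50 mm collar, 56 mm square gear case on top (to 170 mm).
- foot_spot (a point): Point on the bench straight under the jack's foot. The foot is a round rubber disc, 42 mm across and 10 mm thick, on a 22 mm rod on the jack's axis; at the start its underside hangs somewhere between 26 and 50 mm above the bench (not measured). It moves only up and down, driven by the crank; its sole is sprung, 30 N per mm, so the load builds up about 14 N for each 0.1 rad of crank.
- jack_hub (a point): On the jack's axis, on top of the crank's hub, 186 mm up. The crank arm, a level bar 20 mm wide, top 184 mm up, reaches 60 mm from the axis. Clockwise seen from above lowers the foot 5 mm per rad (31 mm a turn). The gears drag 0.4 N m at any angle, which also holds the jack where it is left; the foot's load adds 0.005 N m per N.
- knob_mid (a point): Centre of the crank's upright black knob, 26 mm in diameter, 50 mm tall (186 to 236 mm up), 52 mm from the jack's axis, at any angle at the start. It spins freely on its pin, so a gripper need not turn. Pushing it round takes about 8 N while the foot is free. The foot bears firmly when the push has risen by 4 to 7 N (40 to 70 N on the plate); 9.5 N more (100 N) is forcing it.
- plate_mid (a point): Centre, half-way up, of the square pad of the loose aluminium bearing plate. The pad is 70 x 70 mm and 12 mm thick, so this point is 6 mm above the bench when it lies flat. A tongue 28 mm wide and 6 mm thick runs from the pad along the plate's -x axis to an upright tab. Whole plate about 0.4 kg.
- plate_tab (a point): Grasp point on the plate's upright tab, 140 mm from the pad's centre along the plate's -x axis, 36 mm above the plate's underside. The tab is 10 mm thick along the plate's x, 34 mm wide along its y, and its top is 56 mm above the underside. Same axes as the plate.
- oil_bottle: Small amber bottle, 38 mm in diameter, 75 mm tall; origin at the centre of its underside. To be left alone.
- petri_dish: Clear lidded dish, 92 mm in diameter, 17 mm tall; origin at the centre of its underside. To be left alone.
- eyepiece: Small black stepped cylinder, a spare eyepiece standing up, 36 mm across at the top, 50 mm tall; origin at the centre of its underside. To be left alone.
Mind the look-alikes: they are no part of the job. Leave any orange or yellow look-alike of the part that bears plate_mid alone.

How it is judged:
By the outcome, as a careful person would: the job done as asked, in the order asked, and still so for the second after the job is handed in, with the robot touching nothing.
It also fails if it takes over 72 s, if anything falls off the work surface, if the arm or the gripper's body presses on something with over 40 N, if the wrist force passes 120 N, or if a joint passes its speed limit or range.

## Robot

A 6-joint arm with a two-finger parallel gripper is mounted at the origin on the work surface. World frame = base frame: x ahead of the robot, y to its left, z up, the work surface at z = 0. Lengths are in m, angles in rad, forces in N, time in s.
With the tool pointing down it reaches from about 0.35 to 0.95 m from the base axis. Payload 17.4 kg.
Tool frame: the origin (TCP) lies at the very end of the fingers, on their centre line; the grasp point (between the pads) lies 19 mm behind it; z points along the fingers, y is the line along which they close (so a half turn about z gives the same grasp; the last joint's range is limited). The gripper opens to 93 mm and grips with 3 to 60 N. Pads are 15 mm wide; open, the fingers measure 128 mm over their backs; the gripper's body (75 mm by 188 mm) begins 65 mm behind the grasp point.
Start: joints at [-1.304, 0.116, 1.442, -0, 1.584, -0.038], TCP at [0.203, -0.644, 0.19] pointing down, gripper open.
Joint ranges: [-2.83, 2.83], [-0.83, 2.19], [0.07, 2.5], [-1.14, 4.28], [0.01, 3], [-2.97, 2.97]. Speed limits (rad/s): [1.89, 1.89, 2.22, 3.14, 3.14, 3.14].

## Interface

Orientations are given as a unit quaternion [x, y, z, w].
In Python, from cell import arm gives the robot as it stands. The module is installed in compiled form; this text tells all that it offers.
- The arm moves only by the tool arm_command, never from a script. Its argument "rows" is a list of rows, each a list of 4 numbers: the shift along the tool's x, y, z as a fraction of full scale, then the turn about the tool's z as a fraction of full scale. A call has 1 to 20 rows; each row is the pose to reach, as a shift and turn from the pose commanded when the call began, along the tool's axes at that moment; what a row does not reach only later rows make up. Full scale, the value 1, is 120 mm for a shift and pi/4 rad for a turn. A row lasts 1/12 s, in which the tool goes at most 41.7 mm and 7.16 degrees, less where a joint would pass 70% of its speed; a pose out of reach is approached as far as the arm can. A call with a number of a shift or a turn outside -1 to 1 is refused whole. A call with a gripper value outside its range is refused whole. "grip" is the opening, from 0 (shut) to 1 (fully open), set as the call begins (left out, the last holds). The fingers move at their own pace and stop on an object; "squeeze" is the grip in N (left out, the last holds). Time passes only in rows, so rows that repeat a pose let the fingers close. It gives the time, the measured TCP pose, the force, the opening and the grip force at its end, in the units of the state.
- arm.sense(): the state, without advancing time (a new reading comes with each control period).
- arm.read_camera(name): name is "scene" or "top"; returns the picture (480x640x3 uint8, blue, green, red); there is no depth.
- arm.get_calibration(name): a dict with "intrinsics" (3x3 intrinsics, pixels), "rvec" (rotation vector, rad) and "tvec" (3), from world to camera coordinates, as OpenCV has them. Camera axes: x right, y down, z forward; pixel columns grow to the right and rows downward; lengths in m; the calibration is good to about 2 mm. A picture is of the moment at which its call begins. get_calibration takes no time and is no camera call.
- arm.close_job(): hands the job in; it is judged then, once.
Trained networks look in the newest picture that a camera, given by its name, has taken for a name from the list of things; names that differ only in an ending like _2 or _b are one class to them, and where a whole thing is asked for, a point or a joint stands for the part that bears it (a point fixed in the world has none). Each returns a list of dicts, best first, with "conf" (0 to 1); they miss things now and then, are a little off and sometimes report something else, mostly with a low value. They report only what shows in the picture. A call takes as long as a camera call. They do not tell look-alikes from the thing itself.
- arm.search_frame(camera, query): "box" ([centre column, centre row, width, height] as shares, 0 to 1, of the picture: columns of its width, rows of its height, round what is visible of it).
- arm.landmark_of(camera, query): "at" ([column, row] as shares, 0 to 1, of the picture: columns of its width, rows of its height: a listed point, or the origin of a listed thing).
The state is a dict: "t": time; "joint_positions": joint angles; "joint_vel": joint speeds; "tau": joint torques, N m; "ee_pos": TCP position; "ee_rot": TCP orientation; "ft_force": force on the tool from outside, world axes, zero at the start; "ft_torque": the same for the moment, N m; "gripper_width": opening from 0.0 (shut) to 1.0 (fully open); "finger_force": force on a finger pad.
Only numpy, scipy, OpenCV 4.12 (cv2) and the standard library are available. Lean on these libraries where they do the work, as an engineer would, in place of code of your own. Each camera call takes 0.05 s, during which the arm holds its last target. There are 200 camera calls.

## Working session

There is one attempt and no reset: what is moved stays moved. The work goes in short steps, Python scripts to look and compute and a tool call to move; the robot and the scene stay as the last step left them, time stands still between calls to the robot, and variables do not carry over. Pictures are saved under pics/ and viewed, at most 11 in all, crops included, and the job is handed in when it is done.

Besides the shell and the picture viewer there is one more tool, called after "Request:" as a command line: name --pt "numbers of a row" for each row, then --argument value for the rest. arm_command: Moves the arm, as the interface text tells. Shift numbers are shares of 120 mm and turn numbers shares of pi/4 rad, none past 1 either way. Its arguments: {"type":"object","properties":{"rows":{"type":"array","items":{"type":"array","items":{"type":"number"}}},"grip":{"type":"number"},"squeeze":{"type":"number"}},"required":["rows"]}

```bash
mkdir -p pics
cat > h.py <<'E'
import numpy as np, cv2
from cell import arm
def ray(cam,uv):
    c=arm.get_calibration(cam);K=np.array(c["intrinsics"]);R=cv2.Rodrigues(np.array(c["rvec"],float))[0];t=np.array(c["tvec"],float).ravel()
    return -R.T@t, R.T@np.linalg.inv(K)@[uv[0],uv[1],1]
def at_z(cam,uv,z):
    o,d=ray(cam,uv); return o+d*(z-o[2])/d[2]
def proj(cam,P):
    c=arm.get_calibration(cam)
    return cv2.projectPoints(np.array(P,float).reshape(-1,3),np.array(c["rvec"],float),np.array(c["tvec"],float),np.array(c["intrinsics"]),None)[0].reshape(-1,2)
E
python3 - <<'E'
from h import *
for c in("scene","top"):
    cv2.imwrite(f"pics/{c}0.png",arm.read_camera(c))
    for q,z in [("plate_mid",.006),("plate_tab",.036),("jack_hub",.186),("knob_mid",.211),("foot_spot",0),("oil_bottle",0),("petri_dish",0),("eyepiece",0),("carriage",0)]:
        for r in arm.landmark_of(c,q):
            uv=np.array(r["at"])*[640,480]
            print(c,q,round(r["conf"],2),uv.round(),at_z(c,uv,z).round(3))
print(arm.sense())
E
```

```text
scene plate_mid 0.98 [287. 239.] [ 0.342 -0.341  0.006]
scene plate_mid 0.9 [302. 306.] [ 0.576 -0.275  0.006]
scene plate_mid 0.81 [212. 303.] [ 0.588 -0.464  0.006]
scene plate_mid 0.63 [192. 242.] [ 0.38  -0.57   0.006]
scene plate_mid 0.37 [453. 278.] [0.451 0.046 0.006]
scene plate_tab 0.87 [229. 252.] [ 0.448 -0.458  0.036]
scene plate_tab 0.87 [263. 204.] [ 0.236 -0.42   0.036]
scene plate_tab 0.62 [167. 203.] [ 0.259 -0.666  0.036]
scene plate_tab 0.6 [330. 257.] [ 0.441 -0.228  0.036]
scene jack_hub 0.56 [497. 250.] [0.584 0.088 0.186]
scene knob_mid 0.65 [330. 256.] [ 0.669 -0.211  0.211]
scene knob_mid 0.59 [471. 226.] [0.548 0.042 0.211]
scene knob_mid 0.57 [459. 276.] [0.699 0.003 0.211]
scene foot_spot 0.68 [478. 322.] [0.58  0.085 0.   ]
scene foot_spot 0.68 [470. 227.] [0.23  0.112 0.   ]
scene oil_bottle 0.7 [448. 388.] [ 0.756  0.01  -0.   ]
scene petri_dish 0.61 [454. 278.] [ 0.444  0.051 -0.   ]
scene eyepiece 0.73 [392. 368.] [ 0.721 -0.089  0.   ]
scene carriage 0.6 [478. 320.] [0.575 0.086 0.   ]
top plate_mid 0.73 [332. 246.] [ 0.568 -0.276  0.006]
top plate_m
[... 713 characters left out ...]
  ]
{'t': 1.0, 'joint_positions': array([-1.30380997e+00,  1.15983924e-01,  1.44158588e+00,  1.42817580e-05,
        1.58397386e+00, -3.78090247e-02]), 'joint_vel': array([ 0.00054373, -0.00246516, -0.00011545,  0.00067961,  0.00267365,
       -0.000317  ]), 'tau': array([-2.47795797e-03, -7.21033645e+01, -6.22766662e+01,  7.78203970e-02,
        1.82871387e-02, -3.68413532e-05]), 'ee_pos': array([ 0.20256132, -0.6439095 ,  0.19006575]), 'ee_rot': array([9.88409915e-01, 1.51808559e-01, 9.89373065e-06, 2.35143913e-05]), 'ft_force': array([ 0.19531886, -0.75398836,  0.20643043]), 'ft_torque': array([0.00918585, 0.02208789, 0.05669487]), 'finger_force': 0.0, 'gripper_width': 1.0006810800338157}
```

View pics/scene0.png

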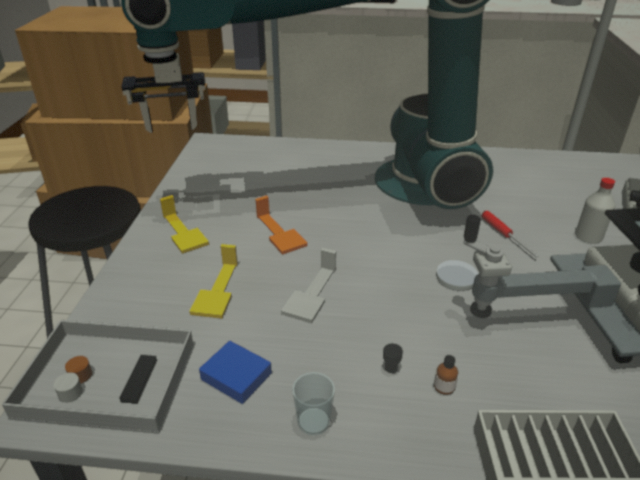

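View pics/top0.png

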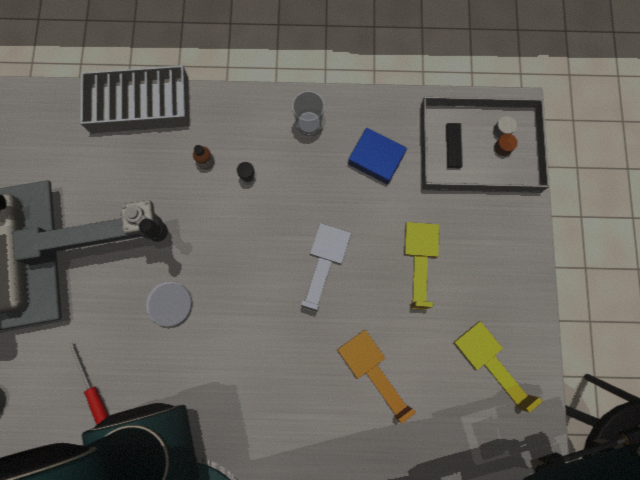

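The scene shows four plate shapes. They are silver at scene (302,306) / top (332,246), yellow at (212,303) and (192,242), and orange at (287,239). The bare-aluminium one is the silver plate, because the others are coloured look-alikes. The jack is at top (138,215) with its knob at (153,228). I'll confirm the plate in a crop.

Run:
```python
from h import *
a=cv2.imread("pics/top0.png")[190:330,270:390]; b=cv2.imread("pics/scene0.png")[235:335,260:360]
cv2.imwrite("pics/crop1.png",np.hstack([cv2.resize(a,(420,490),interpolation=2),cv2.resize(b,(380,490),interpolation=2)]))
t=cv2.imread("pics/top0.png"); hsv=cv2.cvtColor(t,cv2.COLOR_BGR2HSV)
print(hsv[246,332],hsv[246,290],hsv[275,322])
P=np.array([.570,-.276]);T=np.array([.4425,-.231]);print(np.degrees(np.arctan2(*(P-T)[::-1])),np.linalg.norm(P-T))
s=arm.sense()["ee_pos"];print([.441,-.230]-s[:2])
```

```text
[109  14 149] [ 24  11 116] [120   9 149]
-19.440034828176206 0.13520817282989955
[0.23843868 0.4139095 ]
```

View pics/crop1.png

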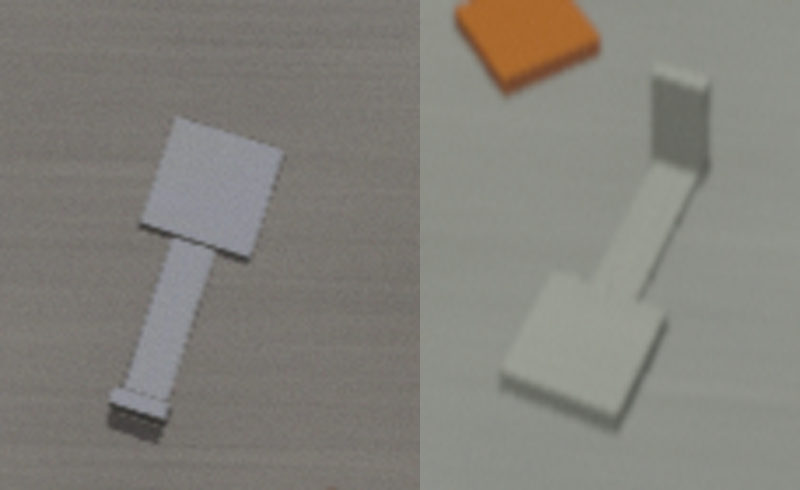

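The crop shows the plain silver-grey plate, with its pad at top (332,246) and its upright tab at (311,303). This is the one to move.

Request:
arm_command --pt "0.25 -0.23 0 0" --pt "0.5 -0.45 0 0" --pt "0.75 -0.67 0 0" --pt "0.97 -0.9 0 0" --pt "0.97 -0.9 0 0" --pt "0.97 -0.9 0 0" --grip 1

```text
t: 1.5
ee_pos: [0.2821, -0.5049, 0.1908]
ee_rot: [0.988, 0.153, 0.0, 0.001]
ft_force: [0.2, -0.2, -0.2]
gripper_width: 1.001
finger_force: 0.0
```

Request:
arm_command --pt "0.25 -0.23 0 0" --pt "0.5 -0.45 0 0" --pt "0.75 -0.67 0 0" --pt "0.97 -0.9 0 0" --pt "0.97 -0.9 0 0" --pt "0.97 -0.9 0 0"

```text
t: 2.0
ee_pos: [0.3604, -0.3677, 0.1904]
ee_rot: [0.988, 0.153, 0.0, 0.0]
ft_force: [-0.2, -0.2, 0.1]
gripper_width: 1.0
finger_force: 0.0
```

Request:
arm_command --pt "0.25 -0.23 0 0.14" --pt "0.5 -0.45 0 0.28" --pt "0.75 -0.67 0 0.42" --pt "0.97 -0.9 0 0.56" --pt "0.97 -0.9 0 0.7" --pt "0.97 -0.9 0 0.82" --pt "0.97 -0.9 0 0.82" --pt "0.97 -0.9 0 0.82"

```text
t: 2.67
ee_pos: [0.4383, -0.2313, 0.1899]
ee_rot: [0.986, -0.168, -0.0, 0.0]
ft_force: [-0.2, 0.4, -0.9]
gripper_width: 1.0
finger_force: 0.0
```

```bash
cat >> h.py <<'E'
from scipy.spatial.transform import Rotation as Ro
def go(x,y,z,yaw=None):
    s=arm.sense();R=Ro.from_quat(s["ee_rot"]).as_matrix();cy=np.degrees(np.arctan2(R[1,0],R[0,0]))
    f=R.T@(np.array([x,y,z])-s["ee_pos"])/.12
    print("frac",f.round(3),"turn",None if yaw is None else round(-(yaw-cy)/45,3),"cur",s["ee_pos"].round(4),"yaw",cy.round(2),"F",s["ft_force"].round(1),"t",round(s["t"],2))
E
python3 - <<'E'
from h import *
go(.441,-.230,.017,-19.4)
cv2.imwrite("pics/t2.png",arm.read_camera("top"))
for c in("scene","top"):
    if c=="scene": arm.read_camera(c)
    for q,z in [("plate_mid",.006),("plate_tab",.036)]:
        for r in arm.landmark_of(c,q):
            uv=np.array(r["at"])*[640,480]; p=at_z(c,uv,z)
            if np.hypot(p[0]-.5,p[1]+.25)<.12: print(c,q,round(r["conf"],2),uv.round(),p.round(4))
E
```

```text
frac [ 0.018 -0.018  1.441] turn 0.001 cur [ 0.4383 -0.2313  0.1899] yaw -19.33 F [-0.2  0.4 -0.9] t 2.67
scene plate_mid 0.92 [302. 307.] [ 0.5802 -0.2742  0.006 ]
top plate_mid 0.69 [330. 245.] [ 0.5695 -0.2716  0.006 ]
```

Request:
arm_command --pt "0.03 -0.02 0.2 0" --pt "0.03 -0.02 0.45 0" --pt "0.03 -0.02 0.7 0" --pt "0.03 -0.02 0.9 0" --pt "0.03 -0.02 0.9 0"

```text
t: 3.38
ee_pos: [0.4406, -0.228, 0.0773]
ee_rot: [0.986, -0.169, -0.003, -0.001]
ft_force: [-0.9, 0.1, -0.4]
gripper_width: 1.0
finger_force: 0.0
```

Request:
arm_command --pt "0 0 0.1 0" --pt "0 0 0.2 0" --pt "0 0 0.3 0" --pt "0 0 0.4 0" --pt "0 0 0.5 0" --pt "0 0 0.54 0" --pt "0 0 0.54 0"

```text
t: 3.97
ee_pos: [0.4421, -0.2286, 0.0158]
ee_rot: [0.986, -0.169, -0.001, -0.0]
ft_force: [-0.3, -0.1, -0.3]
gripper_width: 1.002
finger_force: 0.0
```

Request:
arm_command --pt "0 0 0 0" --pt "0 0 0 0" --pt "0 0 0 0" --pt "0 0 0 0" --pt "0 0 0 0" --pt "0 0 0 0" --pt "0 0 0 0" --pt "0 0 0 0" --grip 0 --squeeze 35

```text
t: 4.63
ee_pos: [0.4426, -0.229, 0.0173]
ee_rot: [0.986, -0.169, 0.0, 0.0]
ft_force: [1.5, 0.3, -0.6]
gripper_width: 0.473
finger_force: 0.0
```

Run:
```python
from h import *
go(.582,-.054,.017,90); s=arm.sense();print(s["gripper_width"],s["finger_force"])
cv2.imwrite("pics/s3.png",arm.read_camera("scene")[150:400,180:560])
for c in("scene","top"):
    if c=="top": arm.read_camera(c)
    for q,z in [("plate_mid",.006),("foot_spot",0),("jack_hub",.186),("carriage",0),("knob_mid",.211)]:
        for r in arm.landmark_of(c,q)[:4]:
            uv=np.array(r["at"])*[640,480]; print(c,q,round(r["conf"],2),uv.round(),at_z(c,uv,z).round(4))
```

```text
frac [ 0.61  -1.761  0.003] turn -2.432 cur [ 0.4426 -0.229   0.0173] yaw -19.44 F [ 1.5  0.3 -0.6] t 4.63
0.47337686525635125 0.0
scene plate_mid 0.94 [289. 239.] [ 0.3428 -0.338   0.006 ]
scene plate_mid 0.9 [208. 302.] [ 0.5849 -0.4728  0.006 ]
scene plate_mid 0.87 [302. 305.] [ 0.5732 -0.2751  0.006 ]
scene plate_mid 0.6 [190. 243.] [ 0.3835 -0.5727  0.006 ]
scene foot_spot 0.88 [480. 324.] [0.5863 0.0881 0.    ]
scene jack_hub 0.68 [493. 250.] [0.5841 0.0809 0.186 ]
scene jack_hub 0.28 [448. 391.] [ 0.9187 -0.0301  0.186 ]
scene carriage 0.77 [475. 326.] [0.5929 0.078  0.    ]
scene knob_mid 0.54 [471. 228.] [0.5554 0.0406 0.211 ]
top plate_mid 0.92 [358. 353.] [ 0.3487 -0.3318  0.006 ]
top plate_mid 0.67 [329. 241.] [ 0.5777 -0.2694  0.006 ]
top plate_mid 0.67 [479. 345.] [ 0.3684 -0.578   0.006 ]
top plate_mid 0.64 [420. 241.] [ 0.5827 -0.462   0.006 ]
top jack_hub 0.77 [131. 213.] [0.5855 0.0877 0.186 ]
top carriage 0.61 [166. 236.] [0.5839 0.0777 0.    ]
```

View pics/s3.png

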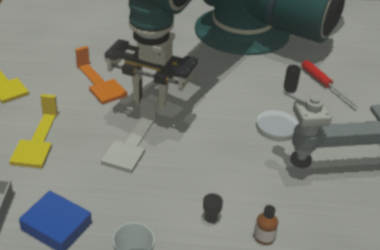

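The gripper straddles the tab at crop (160,105) but hasn't closed yet. I'll finish the grip, then turn the plate in place.

Request:
arm_command --pt "0 0 0 0" --pt "0 0 0 0" --pt "0 0 0 0" --pt "0 0 0 0" --pt "0 0 0 0" --pt "0 0 0 0" --grip 0 --squeeze 60

```text
t: 5.73
ee_pos: [0.4426, -0.229, 0.0172]
ee_rot: [0.986, -0.169, -0.0, 0.0]
ft_force: [-3.4, -2.4, 2.5]
gripper_width: 0.355
finger_force: 60.0
```

Request:
arm_command --pt "0 0 0 -0.05" --pt "0 0 0 -0.12" --pt "0 0 0 -0.2" --pt "0 0 0 -0.29" --pt "0 0 0 -0.38" --pt "0 0 0 -0.47" --pt "0 0 0 -0.56" --pt "0 0 0 -0.65" --pt "0 0 0 -0.73" --pt "0 0 0 -0.78" --pt "0 0 0 -0.81" --pt "0 0 0 -0.81"

```text
t: 6.73
ee_pos: [0.4429, -0.229, 0.0173]
ee_rot: [0.989, 0.148, 0.0, 0.0]
ft_force: [1.8, -0.7, -0.5]
gripper_width: 0.357
finger_force: 60.0
```

Run:
```python
from h import *
go(.5845,-.055,.017,90); s=arm.sense();print(s["gripper_width"],s["finger_force"])
for c in("scene","top"):
    arm.read_camera(c)
    for q,z in [("plate_mid",.006)]:
        for r in arm.landmark_of(c,q):
            uv=np.array(r["at"])*[640,480]; print(c,q,round(r["conf"],2),uv.round(),at_z(c,uv,z).round(4))
```

```text
frac [ 1.553 -1.04   0.003] turn -1.621 cur [ 0.4429 -0.229   0.0173] yaw 17.06 F [ 1.8 -0.7 -0.5] t 6.73
0.35650992901283013 59.99891996383667
scene plate_mid 0.8 [287. 239.] [ 0.3411 -0.3411  0.006 ]
scene plate_mid 0.74 [189. 242.] [ 0.3782 -0.5773  0.006 ]
scene plate_mid 0.58 [210. 303.] [ 0.5887 -0.4674  0.006 ]
top plate_mid 0.69 [478. 348.] [ 0.3632 -0.5756  0.006 ]
top plate_mid 0.67 [421. 239.] [ 0.5868 -0.4647  0.006 ]
top plate_mid 0.62 [290. 242.] [ 0.5738 -0.1877  0.006 ]
top plate_mid 0.61 [361. 355.] [ 0.3439 -0.3387  0.006 ]
```

Request:
arm_command --pt "0.03 0.01 0 -0.05" --pt "0.08 0.025 0 -0.12" --pt "0.14 0.04 0 -0.2" --pt "0.2 0.06 0 -0.29" --pt "0.26 0.08 0 -0.38" --pt "0.32 0.1 0 -0.47" --pt "0.39 0.12 0 -0.56" --pt "0.45 0.14 0 -0.65" --pt "0.5 0.155 0 -0.73" --pt "0.54 0.165 0 -0.78" --pt "0.56 0.17 0 -0.81" --pt "0.56 0.17 0 -0.81"

```text
t: 7.93
ee_pos: [0.5132, -0.2289, 0.0173]
ee_rot: [0.893, 0.45, 0.0, 0.0]
ft_force: [2.1, -2.0, 1.4]
gripper_width: 0.358
finger_force: 60.0
```

Request:
arm_command --pt "0.02 0.03 0 -0.05" --pt "0.05 0.07 0 -0.12" --pt "0.09 0.12 0 -0.2" --pt "0.13 0.17 0 -0.29" --pt "0.17 0.22 0 -0.38" --pt "0.2 0.28 0 -0.47" --pt "0.24 0.33 0 -0.56" --pt "0.28 0.38 0 -0.65" --pt "0.32 0.43 0 -0.73" --pt "0.34 0.46 0 -0.78" --pt "0.355 0.48 0 -0.81" --pt "0.355 0.48 0 -0.81"

```text
t: 8.93
ee_pos: [0.5847, -0.2288, 0.0173]
ee_rot: [0.708, 0.707, 0.0, -0.0]
ft_force: [0.7, -0.5, 1.2]
gripper_width: 0.356
finger_force: 60.0
```

Request:
arm_command --pt "0.03 0 0 0" --pt "0.08 0 0 0" --pt "0.15 0 0 0" --pt "0.25 0 0 0" --pt "0.35 0 0 0" --pt "0.45 0 0 0" --pt "0.55 0 0 0" --pt "0.62 0 0 0" --pt "0.67 0 0 0" --pt "0.7 0 0 0" --pt "0.7 0 0 0"

```text
t: 9.85
ee_pos: [0.5847, -0.1437, 0.0173]
ee_rot: [0.707, 0.707, 0.0, -0.0]
ft_force: [-0.0, 4.5, 3.6]
gripper_width: 0.353
finger_force: 60.0
```

Run:
```python
from h import *
go(.5845,-.055,.017,90); s=arm.sense();print(s["gripper_width"],s["finger_force"])
for c in("scene","top"):
    cv2.imwrite(f"pics/{c}4.png",arm.read_camera(c))
    for q,z in [("plate_mid",.006),("foot_spot",0),("jack_hub",.186),("carriage",0),("knob_mid",.211)]:
        for r in arm.landmark_of(c,q)[:6]:
            uv=np.array(r["at"])*[640,480]; p=at_z(c,uv,z)
            if p[1]>-.2:print(c,q,round(r["conf"],2),uv.round(),p.round(4))
```

```text
frac [ 0.739 -0.002  0.003] turn -0.001 cur [ 0.5847 -0.1437  0.0173] yaw 89.95 F [-0.   4.5  3.6] t 9.85
0.35265663987956364 60.00117480754852
scene plate_mid 0.67 [433. 318.] [ 0.5852 -0.0067  0.006 ]
scene foot_spot 0.68 [478. 323.] [0.5826 0.0846 0.    ]
scene jack_hub 0.6 [496. 252.] [0.5907 0.0852 0.186 ]
scene carriage 0.55 [477. 325.] [0.5879 0.0824 0.    ]
scene knob_mid 0.62 [469. 226.] [0.549  0.0378 0.211 ]
top plate_mid 0.78 [203. 241.] [ 0.5725 -0.0023  0.006 ]
top jack_hub 0.78 [132. 214.] [0.5831 0.0862 0.186 ]
top carriage 0.84 [165. 237.] [0.5816 0.0796 0.    ]
top knob_mid 0.62 [151. 231.] [0.5482 0.0419 0.211 ]
```

View pics/scene4.png

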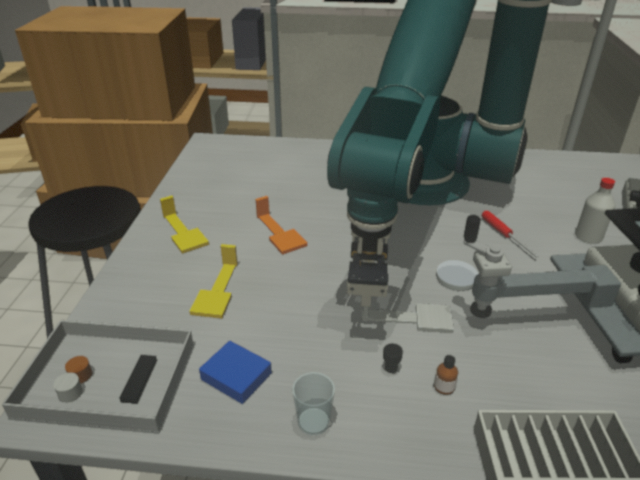

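The plate lies flat with its pad at about scene (434,318), heading for the foot at (480,310). Before going under, I'll measure its outline for any yaw slip.

Run:
```python
from h import *
im=cv2.imread("pics/top4.png")
g=cv2.cvtColor(im,cv2.COLOR_BGR2HSV)[205:280,165:275]
m=((g[...,2]>135)&(g[...,1]<28)&(g[...,0]>90)).astype(np.uint8)
m=cv2.morphologyEx(m,cv2.MORPH_OPEN,np.ones((3,3)))
m2=cv2.morphologyEx(m,cv2.MORPH_OPEN,np.ones((22,22)))
cs,_=cv2.findContours(m2,0,1)
for c in cs:
    b=cv2.boxPoints(cv2.minAreaRect(c))+[165,205]
    w=np.array([at_z("top",p,.012) for p in b]);print(cv2.contourArea(c));print(w[:,:2].round(4),w.mean(0).round(4))
cr=im[185:300,110:300].copy()
cv2.imwrite("pics/c5.png",np.vstack([cv2.resize(cr,(475,288),interpolation=2),cv2.resize(cv2.imread("pics/scene4.png")[260:375,330:520],(475,288),interpolation=2)]))
print(proj("top",[[.5845,.085,0],[.5845,.085,.186]]),proj("scene",[[.5845,.085,0],[.5845,.085,.186]]))
```

```text
[[162.67928584 235.47697585]
 [132.48828166 213.55211503]] [[477.99449011 323.55192518]
 [495.33841507 249.78018969]]
```

View pics/c5.png

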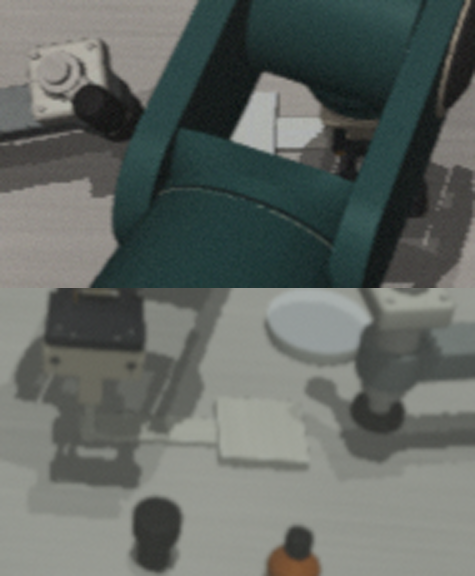

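The top view is occluded by the arm. The scene crop shows the pad clear, with corners at scene px of about (417.6,304), (448.4,306), (452.8,330) and (417.6,328). The foot is at (481,310).

Run:
```python
from h import *
w=np.array([at_z("scene",p,.012) for p in [(417.6,304),(448.4,306),(452.8,330),(417.6,328)]])
print(w.round(4),w.mean(0)); print(proj("scene",[[.5845,.085,z] for z in(.026,.036,.05)]))
h=.035;c=np.array([.5847,-.0037]);print(proj("scene",[[c[0]+a*h,c[1]+b*h,.012] for a,b in((-1,-1),(-1,1),(1,1),(1,-1))]))
```

```text
[[ 0.5519 -0.036   0.012 ]
 [ 0.5513  0.0272  0.012 ]
 [ 0.6208  0.0296  0.012 ]
 [ 0.6226 -0.039   0.012 ]] [ 0.58665219 -0.00455083  0.012     ]
[[480.21466222 314.10850623]
 [481.08484644 310.40721021]
 [482.31869638 305.15907569]]
[[416.22648092 303.20216952]
 [450.33437595 305.62008074]
 [453.62311743 329.65133539]
 [417.71149452 326.97859554]]
```

Request:
arm_command --pt "0.03 0 0 0" --pt "0.08 0 0 0" --pt "0.15 0 0 0" --pt "0.25 0 0 0" --pt "0.35 0 0 0" --pt "0.45 0 0 0" --pt "0.55 0 0 0" --pt "0.63 0 0 0" --pt "0.69 0 0 0" --pt "0.73 0 0 0" --pt "0.74 0 0 0" --pt "0.74 0 0 0"

```text
t: 11.45
ee_pos: [0.5848, -0.0553, 0.0172]
ee_rot: [0.708, 0.707, 0.0, -0.0]
ft_force: [0.2, 4.6, 3.6]
gripper_width: 0.355
finger_force: 60.0
```

Run:
```python
from h import *
im=arm.read_camera("scene")
for q,z in [("plate_mid",.006),("foot_spot",0)]:
    for r in arm.landmark_of("scene",q)[:6]:
        uv=np.array(r["at"])*[640,480]; p=at_z("scene",uv,z)
        if p[1]>-.2:print(q,round(r["conf"],2),uv.round(),p.round(4))
h=.035;c=np.array([.5845,.085])
print((proj("scene",[[c[0]+a*h,c[1]+b*h,.012] for a,b in((-1,-1),(-1,1),(1,1),(1,-1))])-[400,250])*5)
cv2.imwrite("pics/c6.png",cv2.resize(im[250:360,400:540],None,fx=5,fy=5,interpolation=2))
```

```text
plate_mid 0.77 [476. 322.] [0.5862 0.08   0.006 ]
foot_spot 0.55 [476. 322.] [0.581  0.0815 0.    ]
[[297.47358382 281.02392707]
 [470.20594788 293.26727913]
 [498.34235465 415.03132428]
 [316.35293828 401.4886081 ]]
```

View pics/c6.png

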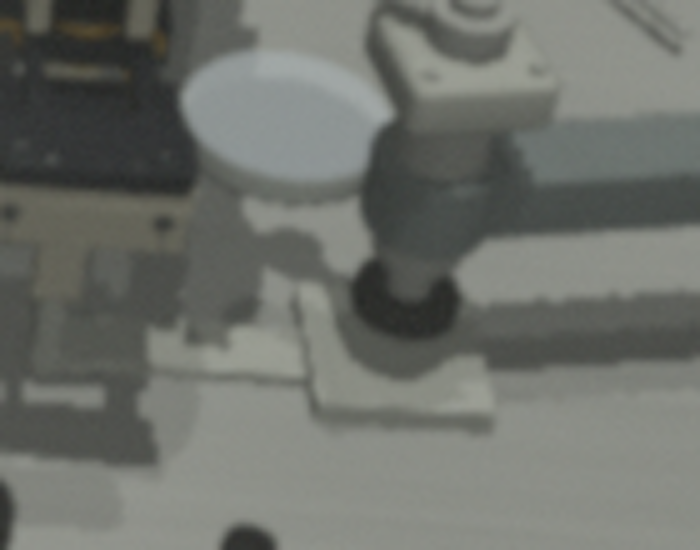

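The pad is under the foot and centred: its corners match the prediction within about 2 px, and the disc is at crop (405,297). I'll release and lift.

Request:
arm_command --pt "0 0 0 0" --pt "0 0 0 0" --pt "0 0 0 0" --pt "0 0 0 0" --pt "0 0 0 0" --pt "0 0 0 0" --pt "0 0 0 0" --pt "0 0 0 0" --pt "0 0 0 0" --pt "0 0 0 0" --grip 0.7

```text
t: 12.43
ee_pos: [0.5848, -0.0561, 0.0173]
ee_rot: [0.708, 0.707, 0.0, -0.0]
ft_force: [0.1, 0.1, -0.8]
gripper_width: 0.698
finger_force: 0.0
```

Request:
arm_command --pt "0 0 -0.05 0" --pt "0 0 -0.15 0" --pt "0 0 -0.3 0" --pt "0 0 -0.5 0" --pt "0 0 -0.75 0" --pt "0 0 -1 0" --pt "0 0 -1 0"

```text
t: 13.02
ee_pos: [0.5869, -0.0563, 0.1451]
ee_rot: [0.708, 0.707, 0.003, 0.003]
ft_force: [0.7, 0.9, 0.5]
gripper_width: 0.701
finger_force: 0.0
```

Request:
arm_command --pt "0 0 -0.25 0" --pt "0 0 -0.5 0" --pt "0 0 -0.75 0" --pt "0 0 -1 0" --pt "0 0 -1 0" --pt "0 0 -1 0"

```text
t: 13.52
ee_pos: [0.5852, -0.0561, 0.26]
ee_rot: [0.708, 0.707, 0.001, 0.002]
ft_force: [-0.3, -0.8, -1.0]
gripper_width: 0.698
finger_force: 0.0
```

Run:
```python
from h import *
go(.5534,.0433,.194,90); s=arm.sense();print(s["gripper_width"],s["finger_force"])
for c in("scene","top"):
    im=arm.read_camera(c)
    if c=="scene": cv2.imwrite("pics/c7.png",cv2.resize(im[180:360,360:600],None,fx=3,fy=3,interpolation=2))
    for q,z in [("plate_mid",.006),("foot_spot",0),("jack_hub",.186),("knob_mid",.211)]:
        for r in arm.landmark_of(c,q)[:6]:
            uv=np.array(r["at"])*[640,480]; p=at_z(c,uv,z)
            if p[1]>-.2:print(c,q,round(r["conf"],2),uv.round(1),p.round(4))
    print(proj(c,[[.5534,.0433,.211]]))
```

```text
frac [ 0.828 -0.269  0.548] turn -0.002 cur [ 0.5852 -0.0561  0.26  ] yaw 89.92 F [-0.3 -0.8 -1. ] t 13.52
0.6975489934312342 0.0
scene plate_mid 0.97 [473.8 321.4] [0.5855 0.0755 0.006 ]
scene foot_spot 0.82 [478.8 324.5] [0.587  0.0862 0.    ]
scene jack_hub 0.77 [496.1 251.9] [0.591  0.0854 0.186 ]
scene knob_mid 0.81 [470.2 228.2] [0.5558 0.0393 0.211 ]
[[472.25700853 227.58965877]]
top jack_hub 0.63 [133.3 214.2] [0.5834 0.0834 0.186 ]
top knob_mid 0.47 [153.2 231.9] [0.5466 0.0373 0.211 ]
[[150.05178188 227.92756695]]
```

View pics/c7.png

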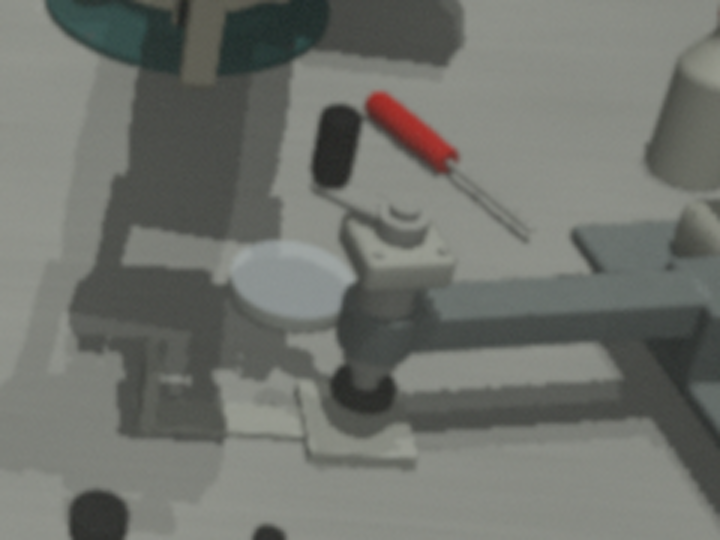

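The plate stays put and the knob is at scene (472,229), where predicted. I'll move over it and grip it.

Request:
arm_command --pt "0.15 -0.05 0 0" --pt "0.35 -0.12 0 0" --pt "0.55 -0.19 0 0" --pt "0.72 -0.25 0 0" --pt "0.82 -0.28 0 0" --pt "0.82 -0.28 0 0" --pt "0.82 -0.28 0.1 0" --pt "0.82 -0.28 0.2 0" --pt "0.82 -0.28 0.3 0" --pt "0.82 -0.28 0.4 0" --pt "0.82 -0.28 0.5 0" --pt "0.82 -0.28 0.54 0" --pt "0.82 -0.28 0.54 0"

```text
t: 15.1
ee_pos: [0.5508, 0.0421, 0.1906]
ee_rot: [0.708, 0.706, -0.001, -0.001]
ft_force: [0.0, 1.2, -0.3]
gripper_width: 0.703
finger_force: 0.0
```

Request:
arm_command --pt "0 0 0 0" --pt "0 0 0 0" --pt "0 0 0 0" --pt "0 0 0 0" --pt "0 0 0 0" --pt "0 0 0 0" --pt "0 0 0 0" --pt "0 0 0 0" --pt "0 0 0 0" --pt "0 0 0 0" --pt "0 0 0 0" --pt "0 0 0 0" --pt "0 0 0 0" --grip 0 --squeeze 55

```text
t: 16.18
ee_pos: [0.552, 0.0427, 0.1927]
ee_rot: [0.708, 0.707, 0.001, 0.0]
ft_force: [6.6, 1.6, 0.1]
gripper_width: 0.265
finger_force: 55.0
```

Run:
```python
from h import *
go(.5534,.0433,.194,90); s=arm.sense();print(s["gripper_width"],s["finger_force"])
arm.read_camera("scene")
for r in arm.landmark_of("scene","knob_mid"): uv=np.array(r["at"])*[640,480];print(r["conf"],uv,at_z("scene",uv,.211))
```

```text
frac [ 0.005  0.012 -0.01 ] turn -0.002 cur [0.552  0.0427 0.1927] yaw 89.93 F [6.6 1.6 0.1] t 16.18
0.2651710186325309 54.98328074943856
```

```bash
cat >> h.py <<'E'
def circ(cx,cy,a0,das,r=.052,start=None):
    "offsets in tool fractions (tool x=+y world, tool y=+x world) from commanded start"
    p0=np.array(start) if start else arm.sense()["ee_pos"][:2]
    a=a0-np.array(das); P=np.c_[cx+r*np.cos(a),cy+r*np.sin(a)]-p0
    print(str([[round(y/.12,2),round(x/.12,2),0,0] for x,y in P])); print("end angle",a[-1])
def load(cx,cy):
    s=arm.sense();d=s["ee_pos"][:2]-[cx,cy];r=np.hypot(*d);u=d/r;F=s["ft_force"]
    print("ang",round(np.arctan2(d[1],d[0]),3),"r",r.round(4),"rad",(F[:2]@u).round(2),"tan resist",(F[:2]@[-u[1],u[0]]).round(2),"Fz",F[2].round(1),"w",s["gripper_width"].round(3),"t",round(s["t"],2))
E
python3 - <<'E'
from h import *
load(.5845,.085)
circ(.5845,.085,-2.226,[.05,.15,.25,.35,.45,.55,.65,.75,.85,.95,1.0])
E
```

```text
Traceback (most recent call last):
  File "h.py", line 23, in load
    print("ang",round(np.arctan2(d[1],d[0]),3),"r",r.round(4),"rad",(F[:2]@u).round(2),"tan resist",(F[:2]@[-u[1],u[0]]).round(2),"Fz",F[2].round(1),"w",s["gripper_width"].round(3),"t",round(s["t"],2))
                                                                                                                                                         ^^^^^^^^^^^^^^^^^^^^^^^^
AttributeError: 'float' object has no attribute 'round'
```

```bash
sed -i 's/s\["gripper_width"\].round(3)/round(s["gripper_width"],3)/' h.py
python3 - <<'E'
from h import *
load(.5845,.085)
circ(.5845,.085,-2.226,[.05,.15,.25,.35,.45,.55,.65,.75,.85,.95,1.0])
E
```

```text
ang -2.226 r 0.0534 rad -5.8 tan resist 3.52 Fz -0.8 w 0.267 t 16.28
[[np.float64(0.02), np.float64(-0.01), 0, 0], [np.float64(0.05), np.float64(-0.04), 0, 0], [np.float64(0.09), np.float64(-0.07), 0, 0], [np.float64(0.12), np.float64(-0.09), 0, 0], [np.float64(0.16), np.float64(-0.12), 0, 0], [np.float64(0.2), np.float64(-0.13), 0, 0], [np.float64(0.24), np.float64(-0.15), 0, 0], [np.float64(0.28), np.float64(-0.16), 0, 0], [np.float64(0.32), np.float64(-0.16), 0, 0], [np.float64(0.37), np.float64(-0.16), 0, 0], [np.float64(0.39), np.float64(-0.16), 0, 0]]
end angle -3.226
```

Request:
arm_command --pt "0.02 -0.01 0 0" --pt "0.05 -0.04 0 0" --pt "0.09 -0.07 0 0" --pt "0.12 -0.09 0 0" --pt "0.16 -0.12 0 0" --pt "0.2 -0.13 0 0" --pt "0.24 -0.15 0 0" --pt "0.28 -0.16 0 0" --pt "0.32 -0.16 0 0" --pt "0.37 -0.16 0 0" --pt "0.39 -0.16 0 0" --pt "0.39 -0.16 0 0"

```text
t: 17.28
ee_pos: [0.5336, 0.0888, 0.1927]
ee_rot: [0.708, 0.706, 0.001, 0.002]
ft_force: [14.4, -4.2, -3.9]
gripper_width: 0.261
finger_force: 55.0
```

```bash
sed -i 's/round(y\/.12,2),round(x\/.12,2)/float(round(y\/.12,2)),float(round(x\/.12,2))/' h.py
python3 - <<'E'
from h import *
s=arm.sense();print(s["ee_pos"],s["ft_force"])
load(.5845,.085)
circ(.5845,.085,-3.226,[.05,.15,.25,.35,.45,.55,.65,.75,.85,.95,1.0])
E
```

```text
[0.53359053 0.08881126 0.19270005] [14.35651587 -4.22645505 -3.86662753]
ang 3.067 r 0.0511 rad -14.63 tan resist 3.14 Fz -3.9 w 0.261 t 17.28
[[0.03, -0.01, 0, 0], [0.07, 0.0, 0, 0], [0.11, 0.01, 0, 0], [0.15, 0.03, 0, 0], [0.19, 0.05, 0, 0], [0.23, 0.08, 0, 0], [0.26, 0.1, 0, 0], [0.29, 0.13, 0, 0], [0.32, 0.17, 0, 0], [0.34, 0.2, 0, 0], [0.35, 0.22, 0, 0]]
end angle -4.226
```

Run:
```python
from h import *
circ(.586,.085,-3.24,[.05,.15,.25,.35,.45,.55,.65,.75,.85,.95,1.05],start=(.5332,.0889))
```

```text
[[0.03, 0.01, 0, 0], [0.07, 0.02, 0, 0], [0.12, 0.03, 0, 0], [0.16, 0.05, 0, 0], [0.19, 0.07, 0, 0], [0.23, 0.09, 0, 0], [0.26, 0.12, 0, 0], [0.29, 0.15, 0, 0], [0.32, 0.19, 0, 0], [0.34, 0.22, 0, 0], [0.36, 0.26, 0, 0]]
end angle -4.29
```

Request:
arm_command --pt "0.03 0.01 0 0" --pt "0.07 0.02 0 0" --pt "0.12 0.03 0 0" --pt "0.16 0.05 0 0" --pt "0.19 0.07 0 0" --pt "0.23 0.09 0 0" --pt "0.26 0.12 0 0" --pt "0.29 0.15 0 0" --pt "0.32 0.19 0 0" --pt "0.34 0.22 0 0" --pt "0.36 0.26 0 0"

```text
t: 18.2
ee_pos: [0.5637, 0.1305, 0.1926]
ee_rot: [0.708, 0.706, -0.001, 0.001]
ft_force: [-0.2, -15.9, 1.7]
gripper_width: 0.262
finger_force: 55.0
```

Run:
```python
from h import *
s=arm.sense();print(s["ee_pos"],s["ft_force"])
load(.586,.085)
print("cmd",.5332+.26*.12,.0889+.36*.12)
```

```text
[0.5636541  0.13053347 0.19255852] [ -0.21444724 -15.88890287   1.71848627]
ang 2.027 r 0.0507 rad -14.17 tan resist 7.19 Fz 1.7 w 0.262 t 18.2
cmd 0.5644 0.1321
```

Run:
```python
from h import *
circ(.586,.0835,-4.28,[.1,.2,.3,.4,.5,.6,.7,.8,.9],start=(.5644,.1321))
```

```text
[[0.0, 0.04, 0, 0], [0.02, 0.08, 0, 0], [0.02, 0.12, 0, 0], [0.03, 0.17, 0, 0], [0.03, 0.21, 0, 0], [0.02, 0.25, 0, 0], [0.01, 0.29, 0, 0], [-0.0, 0.34, 0, 0], [-0.02, 0.38, 0, 0]]
end angle -5.180000000000001
```

Request:
arm_command --pt "0.005 0.04 0 0" --pt "0.015 0.08 0 0" --pt "0.025 0.12 0 0" --pt "0.03 0.17 0 0" --pt "0.03 0.21 0 0" --pt "0.02 0.25 0 0" --pt "0.01 0.29 0 0" --pt "0 0.34 0 0" --pt "-0.02 0.38 0 0"

```text
t: 18.95
ee_pos: [0.6085, 0.1297, 0.1927]
ee_rot: [0.708, 0.707, -0.001, -0.001]
ft_force: [-9.1, -1.4, 4.9]
gripper_width: 0.257
finger_force: 55.0
```

Run:
```python
from h import *
s=arm.sense();print(s["ee_pos"],s["ft_force"])
load(.586,.0835)
print("cmd",.5644+.38*.12,.1321-.02*.12)
for c in (.0825,.0835):circ(.586,c,-5.18,[.1,.2,.3,.4,.5,.6],start=(.5644+.38*.12,.1321-.02*.12))
```

```text
[0.60846286 0.12965847 0.19267673] [-9.09255619 -1.352694    4.86915993]
ang 1.118 r 0.0513 rad -5.2 tan resist 7.58 Fz 4.9 w 0.257 t 18.95
cmd 0.61 0.12969999999999998
[[-0.03, 0.03, 0, 0], [-0.05, 0.07, 0, 0], [-0.08, 0.1, 0, 0], [-0.11, 0.13, 0, 0], [-0.15, 0.16, 0, 0], [-0.18, 0.18, 0, 0]]
end angle -5.779999999999999
[[-0.02, 0.03, 0, 0], [-0.04, 0.07, 0, 0], [-0.07, 0.1, 0, 0], [-0.1, 0.13, 0, 0], [-0.14, 0.16, 0, 0], [-0.18, 0.18, 0, 0]]
end angle -5.779999999999999
```

Request:
arm_command --pt "-0.025 0.035 0 0" --pt "-0.05 0.07 0 0" --pt "-0.075 0.1 0 0" --pt "-0.11 0.13 0 0"

```text
t: 19.28
ee_pos: [0.6243, 0.1174, 0.1929]
ee_rot: [0.707, 0.707, 0.0, -0.001]
ft_force: [-4.9, 5.7, 2.8]
gripper_width: 0.259
finger_force: 55.0
```

Run:
```python
from h import *
load(.586,.0833)
S=(.6100+.13*.12,.1297-.11*.12);print(S)
circ(.586,.0833,-5.58,[.1,.2,.3,.4,.5,.6],start=S)
im=arm.read_camera("scene");cv2.imwrite("pics/c8.png",cv2.resize(im[280:350,430:540],None,fx=6,fy=6,interpolation=2))
```

```text
ang 0.728 r 0.0512 rad 0.17 tan resist 7.53 Fz 2.8 w 0.259 t 19.28
(0.6255999999999999, 0.1165)
[[-0.03, 0.03, 0, 0], [-0.07, 0.05, 0, 0], [-0.11, 0.07, 0, 0], [-0.15, 0.08, 0, 0], [-0.19, 0.09, 0, 0], [-0.23, 0.1, 0, 0]]
end angle -6.18
```

View pics/c8.png

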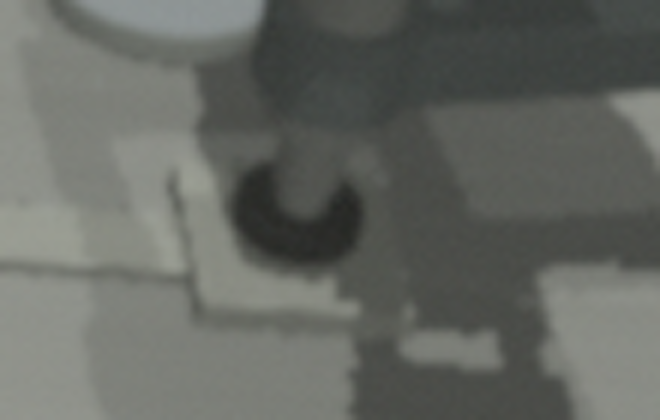

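The foot is just above the pad, centred on it at crop (297,212). I'll continue in small steps and watch the load.

Request:
arm_command --pt "-0.015 0.015 0 0" --pt "-0.035 0.03 0 0" --pt "-0.05 0.04 0 0" --pt "-0.07 0.05 0 0" --pt "-0.09 0.06 0 0" --pt "-0.11 0.07 0 0"

```text
t: 19.83
ee_pos: [0.6329, 0.1044, 0.1929]
ee_rot: [0.707, 0.707, 0.001, -0.001]
ft_force: [-2.7, 6.6, 3.3]
gripper_width: 0.262
finger_force: 55.0
```

Run:
```python
from h import *
load(.586,.0833)
S=(.6256+.07*.12,.1165-.11*.12);print(S)
circ(.586,.0833,-5.88,[.1,.2,.3,.4,.5,.6],start=S)
```

```text
ang 0.423 r 0.0514 rad 0.26 tan resist 7.14 Fz 3.3 w 0.262 t 19.83
(0.634, 0.1033)
[[-0.04, 0.01, 0, 0], [-0.08, 0.02, 0, 0], [-0.12, 0.03, 0, 0], [-0.17, 0.03, 0, 0], [-0.21, 0.03, 0, 0], [-0.25, 0.02, 0, 0]]
end angle -6.4799999999999995
```

Still free at about 7.5 N. Next is 0.2 rad in fine rows.

Request:
arm_command --pt "-0.02 0.005 0 0" --pt "-0.04 0.01 0 0" --pt "-0.06 0.015 0 0" --pt "-0.08 0.02 0 0"

```text
t: 20.17
ee_pos: [0.636, 0.095, 0.193]
ee_rot: [0.707, 0.707, 0.001, -0.0]
ft_force: [3.9, 9.1, 2.7]
gripper_width: 0.263
finger_force: 55.0
```

Run:
```python
from h import *
load(.586,.0833)
```

```text
ang 0.23 r 0.0513 rad 5.9 tan resist 7.97 Fz 2.7 w 0.263 t 20.17
```

Request:
arm_command --pt "-0.02 0.004 0 0" --pt "-0.04 0.007 0 0" --pt "-0.06 0.01 0 0" --pt "-0.08 0.01 0 0"

```text
t: 20.5
ee_pos: [0.6374, 0.0853, 0.193]
ee_rot: [0.707, 0.707, 0.002, 0.0]
ft_force: [8.2, 8.4, 1.8]
gripper_width: 0.266
finger_force: 55.0
```

Run:
```python
from h import *
load(.586,.0833)
S=(.634+.03*.12,.1033-.16*.12);print(S)
circ(.586,.0833,-6.27,[.05,.1,.15,.2,.3,.4,.5],start=S)
```

```text
ang 0.039 r 0.0514 rad 8.47 tan resist 8.06 Fz 1.8 w 0.266 t 20.5
(0.6376000000000001, 0.08410000000000001)
[[-0.02, 0.0, 0, 0], [-0.04, 0.0, 0, 0], [-0.07, -0.0, 0, 0], [-0.09, -0.0, 0, 0], [-0.13, -0.01, 0, 0], [-0.17, -0.03, 0, 0], [-0.21, -0.05, 0, 0]]
end angle -6.77
```

Request:
arm_command --pt "-0.02 0.005 0 0" --pt "-0.04 0.007 0 0" --pt "-0.065 0.005 0 0" --pt "-0.085 0.003 0 0"

```text
t: 20.83
ee_pos: [0.6372, 0.0749, 0.1929]
ee_rot: [0.707, 0.707, 0.001, -0.0]
ft_force: [1.1, 8.3, 1.2]
gripper_width: 0.264
finger_force: 55.0
```

Run:
```python
from h import *
load(.5865,.0833)
```

```text
ang -0.164 r 0.0514 rad -0.26 tan resist 8.32 Fz 1.2 w 0.264 t 20.83
```

Request:
arm_command --pt "-0.02 -0.003 0 0" --pt "-0.04 -0.008 0 0" --pt "-0.06 -0.015 0 0" --pt "-0.08 -0.02 0 0"

```text
t: 21.17
ee_pos: [0.6349, 0.0653, 0.1929]
ee_rot: [0.707, 0.707, 0.001, 0.0]
ft_force: [3.3, 6.4, 1.9]
gripper_width: 0.264
finger_force: 55.0
```

Run:
```python
from h import *
load(.5865,.0833)
S=(.6376+.12*(.003-.02),.0841-.165*.12);print(S, np.arctan2(S[1]-.0833,S[0]-.5865))
circ(.5865,.0833,-6.675,[.05,.1,.15,.2,.3,.4,.5],start=S)
```

```text
ang -0.357 r 0.0516 rad 0.82 tan resist 7.15 Fz 1.9 w 0.264 t 21.17
(0.6355599999999999, 0.0643) -0.3694937619687716
[[-0.03, -0.02, 0, 0], [-0.05, -0.03, 0, 0], [-0.07, -0.04, 0, 0], [-0.08, -0.05, 0, 0], [-0.12, -0.08, 0, 0], [-0.15, -0.1, 0, 0], [-0.18, -0.14, 0, 0]]
end angle -7.175
```

Request:
arm_command --pt "-0.02 -0.008 0 0" --pt "-0.04 -0.017 0 0" --pt "-0.06 -0.027 0 0" --pt "-0.08 -0.038 0 0"

```text
t: 21.5
ee_pos: [0.6304, 0.0556, 0.1929]
ee_rot: [0.707, 0.707, 0.001, 0.0]
ft_force: [4.3, 6.9, 0.4]
gripper_width: 0.267
finger_force: 55.0
```

Run:
```python
from h import *
load(.5865,.0833)
```

```text
ang -0.563 r 0.0519 rad -0.04 tan resist 8.16 Fz 0.4 w 0.267 t 21.5
```

Request:
arm_command --pt "-0.018 -0.012 0 0" --pt "-0.036 -0.025 0 0" --pt "-0.053 -0.038 0 0" --pt "-0.07 -0.052 0 0"

```text
t: 21.83
ee_pos: [0.6241, 0.0472, 0.1928]
ee_rot: [0.707, 0.707, 0.001, 0.0]
ft_force: [3.3, 5.9, 2.1]
gripper_width: 0.261
finger_force: 55.0
```

Run:
```python
from h import *
load(.5865,.0833)
S=(.63556-.12*.09,.0643-.15*.12);d=np.array(S)-[.5865,.0833];print(S, np.arctan2(d[1],d[0]),np.hypot(*d))
```

```text
ang -0.765 r 0.0522 rad -1.66 tan resist 6.56 Fz 2.1 w 0.261 t 21.83
(0.62476, 0.046299999999999994) -0.7686577661529232 0.05322431399276084
```

```bash
sed -i 's/.12,2)/.12,3)/g' h.py
python3 - <<'E'
from h import *
a=.05*np.arange(1,5)
for a0 in(-.765,-.965,-1.165,-1.365,-1.565): circ(.5865,.0833,a0,a,r=.0528,start=(.5865+.0528*np.cos(a0),.0833+.0528*np.sin(a0)))
im=arm.read_camera("scene");cv2.imwrite("pics/c9.png",cv2.resize(im[280:350,430:540],None,fx=6,fy=6,interpolation=2))
E
```

```text
[[-0.015, -0.016, 0, 0], [-0.03, -0.032, 0, 0], [-0.044, -0.049, 0, 0], [-0.057, -0.067, 0, 0]]
end angle -0.9650000000000001
[[-0.012, -0.018, 0, 0], [-0.023, -0.037, 0, 0], [-0.033, -0.057, 0, 0], [-0.043, -0.077, 0, 0]]
end angle -1.165
[[-0.008, -0.02, 0, 0], [-0.015, -0.041, 0, 0], [-0.021, -0.062, 0, 0], [-0.026, -0.084, 0, 0]]
end angle -1.365
[[-0.004, -0.022, 0, 0], [-0.007, -0.043, 0, 0], [-0.009, -0.065, 0, 0], [-0.009, -0.087, 0, 0]]
end angle -1.565
[[0.0, -0.022, 0, 0], [0.002, -0.044, 0, 0], [0.005, -0.066, 0, 0], [0.008, -0.087, 0, 0]]
end angle -1.765
```

View pics/c9.png

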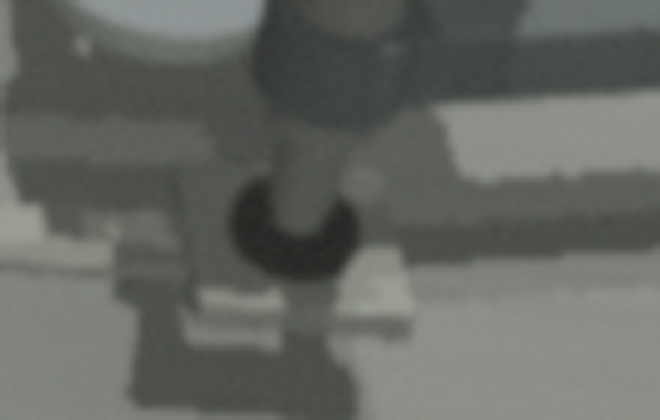

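The foot is almost on the plate, now at crop (295,228).

Request:
arm_command --pt "-0.015 -0.016 0 0" --pt "-0.03 -0.032 0 0" --pt "-0.044 -0.049 0 0" --pt "-0.057 -0.067 0 0"

```text
t: 22.22
ee_pos: [0.6162, 0.0402, 0.1928]
ee_rot: [0.708, 0.707, 0.001, 0.0]
ft_force: [5.9, 4.3, 1.4]
gripper_width: 0.261
finger_force: 55.0
```

```bash
python3 -c "
from h import *
load(.5865,.0833)"
```

```text
ang -0.968 r 0.0523 rad -0.23 tan resist 7.32 Fz 1.4 w 0.261 t 22.22
```

Request:
arm_command --pt "-0.012 -0.018 0 0" --pt "-0.023 -0.037 0 0" --pt "-0.033 -0.057 0 0" --pt "-0.043 -0.077 0 0"

```text
t: 22.55
ee_pos: [0.607, 0.0349, 0.1929]
ee_rot: [0.708, 0.707, 0.001, 0.001]
ft_force: [6.2, 4.5, 1.5]
gripper_width: 0.263
finger_force: 55.0
```

```bash
python3 -c "
from h import *
load(.5865,.0833)"
```

```text
ang -1.17 r 0.0525 rad -1.72 tan resist 7.46 Fz 1.5 w 0.263 t 22.55
```

Request:
arm_command --pt "-0.008 -0.02 0 0" --pt "-0.015 -0.041 0 0" --pt "-0.021 -0.062 0 0" --pt "-0.026 -0.084 0 0"

```text
t: 22.88
ee_pos: [0.5972, 0.0317, 0.1929]
ee_rot: [0.708, 0.707, 0.001, 0.001]
ft_force: [9.9, 3.4, -0.3]
gripper_width: 0.257
finger_force: 55.0
```

```bash
python3 -c "
from h import *
load(.5865,.0833)"
```

```text
ang -1.365 r 0.0527 rad -1.31 tan resist 10.34 Fz -0.3 w 0.257 t 22.88
```

Request:
arm_command --pt "-0.004 -0.022 0 0" --pt "-0.007 -0.043 0 0" --pt "-0.009 -0.065 0 0"

```text
t: 23.13
ee_pos: [0.5897, 0.0306, 0.1929]
ee_rot: [0.708, 0.707, 0.001, 0.001]
ft_force: [12.6, 2.7, -1.4]
gripper_width: 0.262
finger_force: 55.0
```

```bash
python3 -c "
from h import *
load(.5865,.0833)"
```

```text
ang -1.511 r 0.0528 rad -1.96 tan resist 12.7 Fz -1.4 w 0.262 t 23.13
```

The load has risen from about 7.5 N to 12.7 N, a rise of about 5.2 N, or roughly 52 N on the plate. That is firmly bearing, so I'll stop and let go.

Request:
arm_command --pt "0 0 0 0" --pt "0 0 0 0" --pt "0 0 0 0" --pt "0 0 0 0" --pt "0 0 0 0" --pt "0 0 0 0" --pt "0 0 0 0" --pt "0 0 0 0" --pt "0 0 0 0" --pt "0 0 0 0" --grip 0.7

```text
t: 23.97
ee_pos: [0.5885, 0.0303, 0.1924]
ee_rot: [0.708, 0.707, 0.0, -0.0]
ft_force: [0.4, -1.2, 0.3]
gripper_width: 0.699
finger_force: 0.0
```

Request:
arm_command --pt "0 0 -0.05 0" --pt "0 0 -0.15 0" --pt "0 0 -0.3 0" --pt "0 0 -0.5 0" --pt "0 0 -0.7 0" --pt "0 0 -0.85 0" --pt "0 0 -0.85 0" --pt "0 0 -0.85 0"

```text
t: 24.63
ee_pos: [0.5888, 0.0303, 0.2962]
ee_rot: [0.708, 0.707, 0.001, 0.001]
ft_force: [-0.3, 0.1, -1.2]
gripper_width: 0.698
finger_force: 0.0
```

Run:
```python
from h import *
go(.58,.03,.29)
im=arm.read_camera("scene");cv2.imwrite("pics/c10.png",cv2.resize(im[190:400,350:590],None,fx=2.8,fy=2.8,interpolation=2))
for q,z in [("plate_mid",.006),("knob_mid",.211),("eyepiece",0),("oil_bottle",0),("petri_dish",0)]:
    for r in arm.landmark_of("scene",q)[:5]:
        uv=np.array(r["at"])*[640,480]; p=at_z("scene",uv,z)
        if p[1]>-.2:print(q,round(r["conf"],2),p.round(4))
```

```text
frac [-0.003 -0.073  0.051] turn None cur [0.5888 0.0303 0.2962] yaw 89.91 F [-0.3  0.1 -1.2] t 24.63
plate_mid 0.64 [0.5919 0.0783 0.006 ]
knob_mid 0.83 [0.5899 0.0279 0.211 ]
eyepiece 0.59 [ 0.721  -0.0906  0.    ]
oil_bottle 0.87 [0.7675 0.0019 0.    ]
oil_bottle 0.34 [0.2781 0.097  0.    ]
oil_bottle 0.17 [ 0.5475 -0.0475 -0.    ]
petri_dish 0.71 [0.4529 0.0514 0.    ]
```

View pics/c10.png

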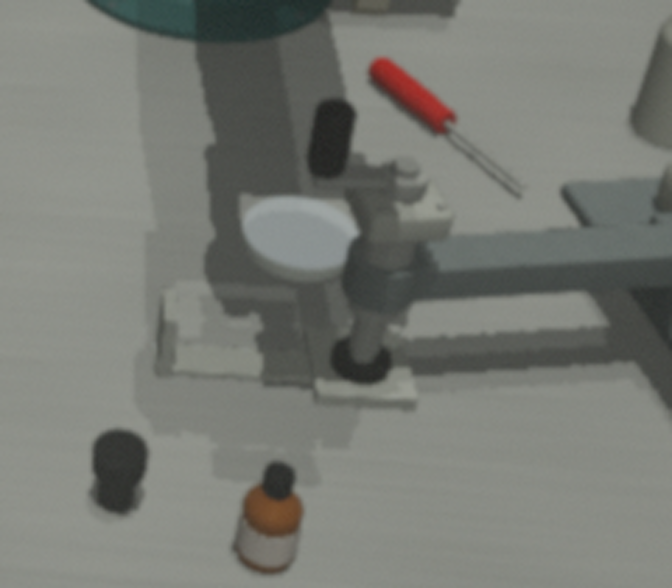

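The foot, at crop (361,360), bears on the middle of the plate. The knob at (332,137) stays where I left it. The eyepiece, bottle and dish haven't moved, and the gripper is clear above.

```bash
python3 -c "
from cell import arm
print(arm.close_job())"
```

```text
the job is handed in; nothing more can be done
None
```

The silver bearing plate lies flat and centred under the foot, the jack is cranked down to about 52 N on it (estimated from the rise in crank load) and released, and the eyepiece, oil bottle and petri dish were left alone; the job is handed in at about 25 s, with no verdict returned.

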